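# Try the mould wall with the square

### The job

The engineer's square for checking this cube mould is shut in the wooden case, whose tight lid has a notch in its front rim: work the point of the trowel into the notch, lever the lid up with it (fingers off the lid while you do so), swing it open to upright or beyond, and lay the trowel down flat on the worktop. Then take the square out, stand it on the mould's base plate near the middle of the wall and press it into the corner between plate and wall until the whole underside of the stock and the whole outer edge of the blade touch. Finish holding it there, square to the wall and pushed against both, so that I can tighten the bolts; do not let go.

Things in the scene. Friction and masses are not known exactly. Their poses are not given: they have to be found in the camera images.
- instrument_case: fixed wooden box, 130 mm deep (its x) by 136 mm wide (y), rim 78 mm above the worktop, walls 7 mm, floor 6 mm; origin at the centre of its underside on the worktop; its front (-x side) faces the robot, x points from the front to the hinge side. Inside, the square stands upright between low slotted wooden cradles (21 mm high, centred 30 mm before and 46 mm behind the case's centre)
- pry_notch (a point): middle of the pry notch in the case's front rim: an opening 64 mm wide and 9 mm high (z from 70 to 79 mm above the worktop) right through the 7 mm front wall, directly under the closed lid
- lid_hinge (a point): middle of the lid's hinge line, along the case's y axis at the back rim, 130 mm behind the front, 78 mm above the worktop
- case_lid (a joint): angle of the case's lid, a flat board 130 x 136 x 8 mm, underside 1 mm above the hinge line when shut; 0 = shut, 1.57 = upright, stop at 1.92. The hinge is stiff (about 0.1 N m): the lid stays where it is left; about 1.5 N at its front edge lifts it
- trowel: pointing trowel, 258 mm long, 0.22 kg, lying on the worktop: flat pointed steel blade 113 mm long, up to 63 mm wide, about 2 mm thick (1.5 to 3 mm above the origin), and a round wooden handle 31 mm thick, axis 18 mm above the origin. Origin at mid length, 1.5 mm below the worktop while it lies flat; the point is at x = -129 mm, the handle from x = +14 to +129 mm, z up
- trowel_tip (a point): point of the trowel's blade (x = -129 mm, z = +2.5 mm)
- trowel_grip (a point): on the handle's axis near its blade end (x = +40 mm, z = +18 mm), a good place to grip from above
- try_square: engineer's square, 0.22 kg: stock 80 mm long (x), 14 mm thick (y), 22 mm high (z), and a blade 6 mm thick, 18 mm wide, rising to 72 mm above the stock's underside at its +x end, outer edge flush with the stock's end. Origin at the centre of the stock's underside; x along the stock towards the blade, z up along the blade. In the case its x is the case's x, the blade towards the hinge
- square_heel (a point): outer corner of the square (x = +40 mm, underside), where the stock's underside and the blade's outer edge meet
- blade_top (a point): top end of the blade's outer edge (x = +40 mm, z = 72 mm)
- stock_toe (a point): free end of the stock's underside (x = -40 mm)
- mould: fixed steel cube mould stripped to base plate and one wall; origin at the centre of the base plate's underside on the worktop, x points horizontally into the wall, y along it, z up
- base_plate: the mould's base plate, 164 x 150 x 12 mm, its top 12 mm above the worktop (same frame as the mould); two short studs with nuts, up to 42 mm above the worktop, at x = -66, y = +-55 mm
- side_wall: the mould's upright wall, 118 mm long (y), 71 mm high, 12 mm thick, bolted on the base plate; its plain inner face, facing the robot, lies at x = +46 mm in the mould's frame, its top 83 mm above the worktop
- mould_corner (a point): middle of the inside corner line between the base plate's top and the wall's inner face (x = +46 mm, y = 0, z = 12 mm in the mould's frame)

How it is judged (in metres and radians):
On the way, in this order (a step that is already met when the one before it is completed fails the run):
1. the trowel levers the lid open by 0.3 rad, no finger touching the lid (value of joint case_lid above 0.3 rad and contact force between trowel and case_lid above 0.2 N and contact force between the fingers and case_lid below 0.1 N), for 0.1 s.
2. the lid stands open, upright or beyond (over 1.45 rad), and the trowel lies flat on the worktop, let go (value of joint case_lid above 1.45 rad and height (world z) of trowel below 0.012 m and angle between trowel's own z axis and vertical below 0.15 rad and contact force between the fingers and trowel below 0.1 N), for 0.2 s.
3. the square is lifted clear of the case in the fingers (height (world z) of square_heel above 0.08 m and contact force between the fingers and try_square above 1 N), for 0.1 s.
At the end, for the whole second after the job is handed in: For the last second the fingers hold the square, over 1 N on plate and on wall; underside and blade edge within 2 mm of them along their length; upright to 0.04 rad, square to the wall to 0.07 rad, within 30 mm of its middle. Lid open over 1.4 rad, trowel flat on the worktop, untouched (contact force between the fingers and try_square above 1 N and contact force between try_square and base_plate above 1 N and contact force between try_square and side_wall above 1 N and x of each of square_heel, blade_top in the frame of mould_corner above -0.002 m and z of each of square_heel, stock_toe in the frame of mould_corner below 0.002 m and y of square_heel in the frame of mould_corner between -0.03 and 0.03 m and angle between the x axis of try_square and the x axis of mould, either way round below 0.07 rad and angle between try_square's own z axis and vertical below 0.04 rad and linear speed of try_square below 0.02 m/s and value of joint case_lid above 1.4 rad and height (world z) of trowel below 0.012 m and angle between trowel's own z axis and vertical below 0.15 rad and contact force between the arm and trowel below 0.1 N); the arm keeps its last pose, push and grip.
It fails at once if the square is dropped or tipped over (angle between try_square's own z axis and vertical above 0.8 rad).
It also fails if it takes over 69 s, if anything falls off the work surface, if the arm or the gripper's body presses on something with over 40 N, if the wrist force passes 120 N, or if a joint passes its speed limit or range.

### The arm

A 7-joint arm with a two-finger parallel gripper is mounted at the origin on a cart in front of the work surface, level with it; the furniture and walls round the work are solid. World frame = base frame: x ahead of the robot, y to its left, z up, the work surface at z = 0. Lengths are in m, angles in degrees, forces in N, time in s.
With the tool pointing down it reaches from about 0.35 to 0.9 m from the base axis. Payload 19.9 kg.
Tool frame: the origin (TCP) lies at the very end of the fingers, on their centre line; the grasp point (between the pads) lies 19 mm behind it; z points along the fingers, y is the line along which they close (so a half turn about z gives the same grasp; the last joint's range is limited). The gripper opens to 94 mm and grips with 3 to 60 N. Pads are 16 mm wide; open, the fingers measure 119 mm over their backs; the gripper's body (75 mm by 177 mm) begins 78 mm behind the grasp point.
Start: joints at [-65.69, 23.915, -0.59, 92.452, 0.269, 63.638, -3.037], TCP at [0.281, 0.558, 0.205] pointing down, gripper open.
Joint ranges: [-161.28, 161.28], [-22.2, 115.67], [-73.04, 71.86], [3.21, 147.25], [-68.34, 248.33], [10.77, 114.83], [-161.83, 161.83]. Speed limits (degrees/s): [108.29, 108.29, 136.94, 136.94, 172.46, 172.46, 172.46].

### API

Orientations are given as [roll, pitch, yaw] about the fixed x, y, z axes, in that order (R = Rz(yaw) Ry(pitch) Rx(roll)).
In Python, from rig import telemetry, snapshot, camera_model, bot gives the robot as it stands.
- The arm moves only by the tool move_arm, never from a script. Its argument "rows" is a list of rows, each an object with "hand": the opening, from -1 (shut) to 1 (fully open); "xyz": the shift along the tool's x, y, z in mm, a list of three; "angular": the turn, a rotation vector about the tool's x, y, z in rad, a list of three. A call has 1 to 20 rows; each row is the pose to reach, as a shift and turn from the pose commanded when the call began, along the tool's axes at that moment; what a row does not reach only later rows make up. A row lasts 1/10 s, in which the tool goes at most 50 mm and 8.59 degrees, less where a joint would pass 70% of its speed; a pose out of reach is approached as far as the arm can. A call with a gripper value outside its range is refused whole. The fingers move at their own pace and stop on an object; the grip force is fixed at half the most. Time passes only in rows, so rows that repeat a pose let the fingers close. It gives the time, the measured TCP pose, the force, the opening and the grip force at its end, in the units of the state.
- telemetry.get_obs(): the state, without advancing time (a new reading comes with each control period).
- snapshot(name): name is "side" or "top"; returns (picture, depth): 420x560x3 uint8, blue, green, red; 420x560 float32, m along the optical axis (not along the pixel's ray), 0 where there is no reading.
- camera_model(name): a dict with "vfov" (degrees; the focal length in pixels is half the picture's height over the tangent of half this angle, whatever the lens; pixels are square), "cx", "cy" (the principal point, pixels), "eye" and "rotation" of the camera in the world. Camera axes: x right, y down, z forward; pixel columns grow to the right and rows downward; lengths in m; the calibration is good to about 2 mm. A picture is of the moment at which its call begins. camera_model takes no time and is no camera call.
- bot.hand_in(): hands the job in; it is judged then, once.
The state is a dict: "t": time; "joints": joint angles; "qd": joint speeds; "joint_torque": joint torques, N m; "tcp_pos": TCP position; "tcp_rot": TCP orientation; "contact_force": force on the tool from outside, world axes, zero at the start; "torque": the same for the moment, N m; "gripper_width": finger opening in m; "finger_force": force on a finger pad.
Only numpy, scipy, OpenCV 4.12 (cv2) and the standard library are available. Lean on these libraries where they do the work, as an engineer would, in place of code of your own. Each camera call takes 0.05 s, during which the arm holds its last target. There are 200 camera calls.

## Working session

There is one attempt and no reset: what is moved stays moved. The work goes in short steps, Python scripts to look and compute and a tool call to move; the robot and the scene stay as the last step left them, time stands still between calls to the robot, and variables do not carry over. Pictures are saved under pics/ and viewed, at most 10 in all, crops included, and the job is handed in when it is done.

Besides the shell and the picture viewer there is one more tool, called after "Call:" in YAML: its name, and indented under it one key for each argument. move_arm: Moves the arm, as the interface text tells. Its arguments: {"type":"object","properties":{"rows":{"type":"array"}},"required":["rows"]}

```bash
ls; mkdir -p pics; cat > h.py <<'E'
import numpy as np, cv2
from rig import telemetry, snapshot, camera_model, bot
from scipy.spatial.transform import Rotation as R
def cloud(n):
    im,d=snapshot(n); m=camera_model(n)
    f=im.shape[0]/2/np.tan(np.radians(m['vfov'])/2)
    v,u=np.mgrid[:im.shape[0],:im.shape[1]]
    p=np.stack([(u-m['cx'])/f*d,(v-m['cy'])/f*d,d],-1)
    P=p@np.array(m['rotation']).T+np.array(m['eye']); P[d==0]=np.nan
    return im,P
E
python3 - <<'E'
from h import *
print(telemetry.get_obs())
for n in('side','top'):
    print(camera_model(n)); im,P=cloud(n); cv2.imwrite(f'pics/{n}0.png',im); np.save(f'{n}0.npy',P)
E
```

```text
pics
{'t': 0.0, 'joints': array([-65.68813784,  23.94761239,  -0.59224154,  92.48620802,
         0.26857741,  63.63967301,  -3.03623351]), 'qd': array([ 0.0827211 ,  0.05011016,  0.05432196, -0.0380157 , -0.05312989,
        0.20011415,  0.13742967]), 'joint_torque': array([-1.42162666e-03, -8.51232290e+01,  6.38038516e-01, -4.25996554e+01,
       -4.89073433e-02,  1.86567177e-02,  7.73727629e-05]), 'tcp_pos': array([0.28053664, 0.55805903, 0.20482477]), 'tcp_rot': array([-1.79928000e+02,  3.93134248e-03,  1.53312725e+02]), 'contact_force': array([-0.59467658,  0.62471787,  0.03358175]), 'torque': array([0.00949569, 0.0630519 , 0.0117134 ]), 'finger_force': 0.0, 'gripper_width': 0.0940507505317199}
{'vfov': 52.28867755608828, 'cx': 280.6590669439884, 'cy': 214.63869397707845, 'eye': array([ 0.56509214, -0.66461169,  0.98038378]), 'rotation': array([-148.00992978,    0.69447658,    3.99494858])}Traceback (most recent call last):
  File "<stdin>", line 4, in <module>
  File "h.py", line 9, in cloud
    P=p@np.array(m['rotation']).T+np.array(m['eye']); P[d==0]=np.nan
      ~~~~~~~~~~~~~~~~~~~~~~~~~~~^~~~~~~~~~~~~~~~~~~
ValueError: operands could not be broadcast together with shapes (420,560) (3,)
```

```bash
sed -i "s/np.array(m\['rotation'\]).T/R.from_euler('xyz',m['rotation'],degrees=True).as_matrix().T/" h.py
python3 - <<'E'
from h import *
for n in('side','top'):
    print(camera_model(n)); im,P=cloud(n); cv2.imwrite(f'pics/{n}0.png',im); np.save(f'{n}0.npy',P)
    print(im.shape, np.nanmedian(P.reshape(-1,3),0))
E
```

```text
{'vfov': 52.28867755608828, 'cx': 280.6590669439884, 'cy': 214.63869397707845, 'eye': array([ 0.56509214, -0.66461169,  0.98038378]), 'rotation': array([-148.00992978,    0.69447658,    3.99494858])}
(420, 560, 3) [ 0.50704907 -0.14711552  0.00342528]
{'vfov': 43.60902457738186, 'cx': 282.49852227204894, 'cy': 209.60935818987662, 'eye': array([ 0.25373815, -0.0909109 ,  1.38895337]), 'rotation': array([-1.67400666e+02, -2.22722382e-02, -8.45593487e+01])}
(420, 560, 3) [ 0.55932205 -0.05574991  0.00519969]
```

View pics/side0.png

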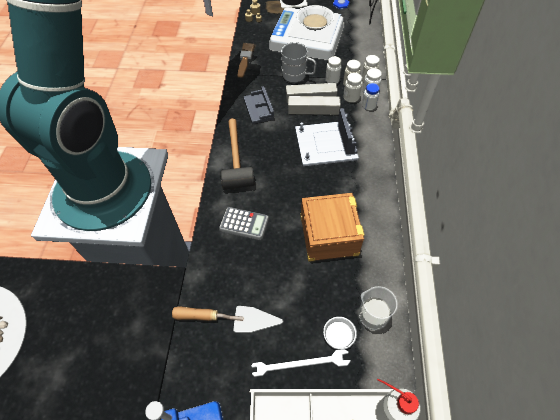

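View pics/top0.png

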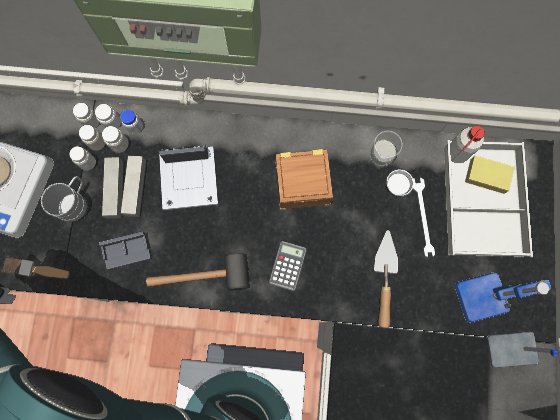

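```bash
python3 - <<'E'
from h import *
for n,boxes in(('side',dict(case=(295,185,375,270),mould=(285,110,365,170),trowel=(165,295,295,340))),('top',dict(case=(265,140,340,215),mould=(150,135,225,215),trowel=(365,225,410,335)))):
    im=cv2.imread(f'pics/{n}0.png'); P=np.load(f'{n}0.npy')
    flat=P.reshape(-1,3); b=im.reshape(-1,3)
    t=flat[(abs(flat[:,2])<.02)&(flat[:,0]>.35)&(flat[:,0]<.75)&(abs(flat[:,1])<.5)]
    A=np.c_[t[:,:2],np.ones(len(t))]; print(n,'table plane',np.linalg.lstsq(A,t[:,2],rcond=None)[0])
    for k,(u0,v0,u1,v1) in boxes.items():
        p=P[v0:v1,u0:u1].reshape(-1,3); c=im[v0:v1,u0:u1].reshape(-1,3).astype(int)
        if k=='case': m=(p[:,2]>.075)&(p[:,2]<.1)
        elif k=='mould': m=(p[:,2]>.004)&(p[:,2]<.02)&(c.min(1)>120)
        else: m=(c.max(1)>120)&(p[:,2]<.06)
        q=p[m]; r=cv2.minAreaRect((q[:,:2]*1000).astype(np.float32))
        print(n,k,len(q),'z',np.percentile(q[:,2],[5,50,95]).round(4),'rect',[np.round(x,1) for x in r], 'corners',cv2.boxPoints(r).round(0).tolist())
        if k=='mould':
            m=(p[:,2]>.07)&(p[:,2]<.1); q=p[m]; r=cv2.minAreaRect((q[:,:2]*1000).astype(np.float32)); print(' wall',r,cv2.boxPoints(r).round(0).tolist(),np.median(q[:,2]))
        if k=='trowel':
            g=c[m]; sat=g.max(1)-g.min(1)
            for nm,mm in(('handle',sat>60),('blade',(sat<40)&(g.min(1)>140))):
                w=q[mm]; r=cv2.minAreaRect((w[:,:2]*1000).astype(np.float32)); print(' ',nm,len(w),w.mean(0).round(4),r,cv2.boxPoints(r).round(0).tolist(),np.percentile(w[:,2],[5,50,95]).round(4), 'xmin/max',w[w[:,0].argmin()].round(4),w[w[:,0].argmax()].round(4))
E
python3 -c "
import cv2
a=cv2.imread('pics/side0.png')
cv2.imwrite('pics/crop.png',cv2.resize(a[100:350,160:390],None,fx=2.3,fy=2.3,interpolation=2))"
```

```text
side table plane [0.0021695  0.00322377 0.0011063 ]
side case 2655 z [0.0837 0.0879 0.0908] rect [array([ 641.7, -108.9]), array([135.3, 138.6]), np.float64(11.6)] corners [[561.0, -55.0], [589.0, -190.0], [722.0, -163.0], [694.0, -27.0]]
side mould 1709 z [0.0087 0.0121 0.0156] rect [array([646.5, 205.7]), array([205.5, 154.7]), np.float64(10.6)] corners [[531.0, 263.0], [560.0, 111.0], [762.0, 149.0], [733.0, 301.0]]
 wall ((680.1841430664062, 213.12060546875), (18.237428665161133, 118.26852416992188), 11.729369163513184) [[659.0, 269.0], [683.0, 153.0], [701.0, 157.0], [677.0, 273.0]] 0.08212502954665668
side trowel 1425 z [-0.0001  0.004   0.0297] rect [array([ 407.2, -352.1]), array([253.4,  64.1]), np.float64(7.2)] corners [[277.0, -336.0], [285.0, -400.0], [537.0, -368.0], [529.0, -304.0]]
  handle 459 [ 0.3281 -0.3505  0.0266] ((329.68634033203125, -348.1565246582031), (101.7815933227539, 26.766490936279297), 2.096902847290039) [[278.0, -337.0], [279.0, -363.0], [381.0, -360.0], [380.0, -333.0]] [0.02   0.0273 0.031 ] xmin/max [ 0.2787 -0.3458  0.0251] [ 0.381  -0.3577  0.023
[... 998 characters left out ...]
269.6, 111.4]), np.float64(20.0)] corners [[244.0, -341.0], [282.0, -445.0], [535.0, -353.0], [497.0, -249.0]]
  handle 321 [ 0.3243 -0.3475  0.0283] ((328.54278564453125, -346.2322998046875), (100.56555938720703, 24.85311508178711), 2.0774755477905273) [[278.0, -336.0], [279.0, -360.0], [379.0, -357.0], [378.0, -332.0]] [0.0237 0.0282 0.0331] xmin/max [ 0.2784 -0.3518  0.0298] [ 0.379  -0.3493  0.0291]
  blade 689 [ 0.4602 -0.3488  0.0006] ((389.3977966308594, -348.0400390625), (269.6413879394531, 107.55359649658203), 20.431076049804688) [[244.0, -345.0], [282.0, -445.0], [535.0, -351.0], [497.0, -251.0]] [-0.0031  0.0029  0.0079] xmin/max [ 0.2818 -0.3584 -0.1218] [ 0.5331 -0.349   0.0035]
```

View pics/crop.png

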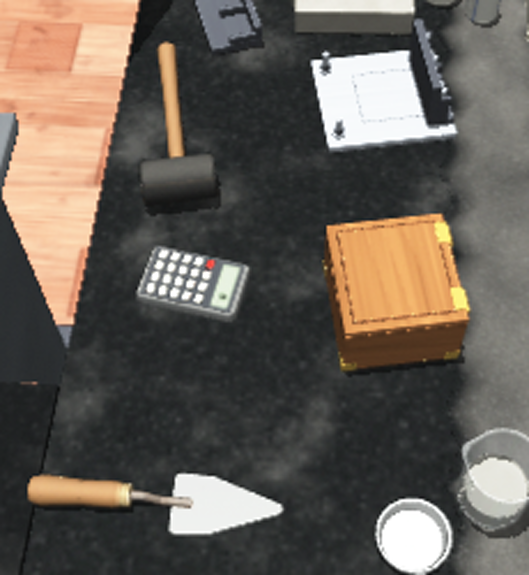

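```bash
cat >> h.py <<'E'
def rel(*ts):
    o=telemetry.get_obs(); R0=R.from_euler('xyz',o['tcp_rot'],degrees=True)
    print('t',round(o['t'],2),'pos',o['tcp_pos'].round(4),'rot',o['tcp_rot'].round(2),'F',o['contact_force'].round(1),'w',round(o['gripper_width'],4),'ff',round(o['finger_force'],1))
    for p,r in ts:
        R1=R.from_euler('xyz',r,degrees=True)
        print((R0.inv().apply(np.array(p)-o['tcp_pos'])*1000).round(1).tolist(),(R0.inv()*R1).as_rotvec().round(3).tolist())
E
python3 - <<'E'
from h import *
rel(([.5,.1,.25],[180,0,75]),([.364,-.3475,.12],[180,0,0]),([.364,-.3475,.003],[180,0,0]))
E
```

```text
t 0.15 pos [0.2806 0.5582 0.205 ] rot [-1.7995e+02  1.0000e-02  1.5331e+02] F [ 0.1 -1.5 -0.3] w 0.0939 ff 0.0
[-401.8, -310.9, -44.7] [-0.001, 0.001, 1.367]
[-481.2, -771.7, 85.7] [-0.0, 0.001, 2.676]
[-481.2, -771.6, 202.7] [-0.0, 0.001, 2.676]
```

Call:
move_arm:
  rows:
    - {"hand":0.2,"xyz":[-402,-311,-45],"angular":[0,0,1.367]}
    - {"hand":0.2,"xyz":[-402,-311,-45],"angular":[0,0,1.367]}
    - {"hand":0.2,"xyz":[-402,-311,-45],"angular":[0,0,1.367]}
    - {"hand":0.2,"xyz":[-402,-311,-45],"angular":[0,0,1.367]}
    - {"hand":0.2,"xyz":[-402,-311,-45],"angular":[0,0,1.367]}
    - {"hand":0.2,"xyz":[-402,-311,-45],"angular":[0,0,1.367]}
    - {"hand":0.2,"xyz":[-402,-311,-45],"angular":[0,0,1.367]}
    - {"hand":0.2,"xyz":[-402,-311,-45],"angular":[0,0,1.367]}
    - {"hand":0.2,"xyz":[-402,-311,-45],"angular":[0,0,1.367]}
    - {"hand":0.2,"xyz":[-481,-772,86],"angular":[0,0,2.676]}
    - {"hand":0.2,"xyz":[-481,-772,86],"angular":[0,0,2.676]}
    - {"hand":0.2,"xyz":[-481,-772,86],"angular":[0,0,2.676]}
    - {"hand":0.2,"xyz":[-481,-772,86],"angular":[0,0,2.676]}
    - {"hand":0.2,"xyz":[-481,-772,86],"angular":[0,0,2.676]}
    - {"hand":0.2,"xyz":[-481,-772,86],"angular":[0,0,2.676]}
    - {"hand":0.2,"xyz":[-481,-772,86],"angular":[0,0,2.676]}
    - {"hand":0.2,"xyz":[-481,-772,86],"angular":[0,0,2.676]}
    - {"hand":0.2,"xyz":[-481,-772,86],"angular":[0,0,2.676]}
    - {"hand":0.2,"xyz":[-481,-772,86],"angular":[0,0,2.676]}

```text
t: 2.05
tcp_pos: [0.3692, -0.3218, 0.1258]
tcp_rot: [180.0, -0.0, -0.2]
contact_force: [1.0, 1.1, 0.2]
gripper_width: 0.0565
finger_force: 0.0
```

```bash
python3 - <<'E'
from h import *
rel(([.364,-.3475,.12],[180,0,0]),([.364,-.3475,.003],[180,0,0]))
E
```

```text
t 2.05 pos [ 0.3692 -0.3218  0.1258] rot [ 1.7998e+02 -1.0000e-02 -2.4000e-01] F [1.  1.1 0.2] w 0.0565 ff 0.0
[-5.1, 25.7, 5.8] [0.0, -0.0, -0.004]
[-5.1, 25.7, 122.8] [0.0, -0.0, -0.004]
```

Call:
move_arm:
  rows:
    - {"hand":0.2,"xyz":[0,0,0],"angular":[0,0,0]}
    - {"hand":0.2,"xyz":[0,0,0],"angular":[0,0,0]}

```text
t: 2.25
tcp_pos: [0.3686, -0.3212, 0.1259]
tcp_rot: [180.0, 0.1, -0.2]
contact_force: [1.9, -0.2, 0.1]
gripper_width: 0.0563
finger_force: 0.0
```

```bash
python3 - <<'E'
from h import *
rel(([.364,-.3475,.12],[180,0,0]),([.364,-.3475,.003],[180,0,0]))
E
```

```text
t 2.25 pos [ 0.3686 -0.3212  0.1259] rot [ 1.7999e+02  8.0000e-02 -1.8000e-01] F [ 1.9 -0.2  0.1] w 0.0563 ff 0.0
[-4.5, 26.3, 5.9] [0.0, 0.001, -0.003]
[-4.4, 26.3, 122.9] [0.0, 0.001, -0.003]
```

Call:
move_arm:
  rows:
    - {"hand":0.2,"xyz":[-4.5,26.3,6],"angular":[0,0,0]}
    - {"hand":0.2,"xyz":[-4.5,26.3,45],"angular":[0,0,0]}
    - {"hand":0.2,"xyz":[-4.5,26.3,80],"angular":[0,0,0]}
    - {"hand":0.2,"xyz":[-4.5,26.3,105],"angular":[0,0,0]}
    - {"hand":0.2,"xyz":[-4.5,26.3,122],"angular":[0,0,0]}
    - {"hand":0.2,"xyz":[-4.5,26.3,122],"angular":[0,0,0]}
    - {"hand":-1,"xyz":[-4.5,26.3,122],"angular":[0,0,0]}
    - {"hand":-1,"xyz":[-4.5,26.3,122],"angular":[0,0,0]}
    - {"hand":-1,"xyz":[-4.5,26.3,122],"angular":[0,0,0]}
    - {"hand":-1,"xyz":[-4.5,26.3,122],"angular":[0,0,0]}
    - {"hand":-1,"xyz":[-4.5,26.3,122],"angular":[0,0,0]}
    - {"hand":-1,"xyz":[-4.5,26.3,122],"angular":[0,0,0]}

```text
t: 3.45
tcp_pos: [0.3658, -0.3466, 0.0051]
tcp_rot: [180.0, -0.1, 0.0]
contact_force: [0.4, 1.8, 10.0]
gripper_width: 0.0301
finger_force: 30.0
```

Call:
move_arm:
  rows:
    - {"hand":-1,"xyz":[0,0,-20],"angular":[0,0,0]}
    - {"hand":-1,"xyz":[0,0,-50],"angular":[0,0,0]}
    - {"hand":-1,"xyz":[0,0,-85],"angular":[0,0,0]}
    - {"hand":-1,"xyz":[3,-40,-85],"angular":[0,0,-0.04]}
    - {"hand":-1,"xyz":[5,-80,-85],"angular":[0,0,-0.1]}
    - {"hand":-1,"xyz":[7,-120,-85],"angular":[0,0,-0.16]}
    - {"hand":-1,"xyz":[8,-160,-80],"angular":[0,0,-0.197]}
    - {"hand":-1,"xyz":[8,-184,-74],"angular":[0,0,-0.197]}
    - {"hand":-1,"xyz":[8,-184,-74],"angular":[0,0,-0.197]}
    - {"hand":-1,"xyz":[8,-184,-74],"angular":[0,0,-0.197]}

```text
t: 4.45
tcp_pos: [0.3734, -0.1623, 0.0785]
tcp_rot: [-180.0, -0.0, 11.3]
contact_force: [-0.7, -0.5, -2.2]
gripper_width: 0.0303
finger_force: 30.0
```

```bash
python3 - <<'E'
from h import *
rel()
for n in('side','top'):
    im,P=cloud(n); np.save(f'{n}1.npy',P); cv2.imwrite(f'pics/{n}1.png',im)
    p=P.reshape(-1,3); c=im.reshape(-1,3).astype(int)
    m=(p[:,2]>.055)&(p[:,2]<.095)&(p[:,0]>.42)&(p[:,0]<.575)&(p[:,1]>-.23)&(p[:,1]<-.08)&(c.min(1)>100)
    q=p[m]; s=c[m]; print(n,len(q))
    d=np.array([np.cos(np.radians(11.3)),np.sin(np.radians(11.3))]); a=q[:,:2]@d; i=a.argmax()
    print(' tip',q[i].round(4))
    A=np.c_[q[:,:2],np.ones(len(q))]; k=np.linalg.lstsq(A,q[:,2],rcond=None)[0]; print(' plane',k.round(4),'z at tip',k@[*q[i,:2],1])
    print([ (round(lo,3),np.median(q[(a>lo)&(a<lo+.02),2]).round(4), (q[(a>lo)&(a<lo+.02),1].min()+q[(a>lo)&(a<lo+.02),1].max()).round(4)/2) for lo in np.arange(a.min(),a.max()-.005,.02)])
im=cv2.imread('pics/side1.png'); cv2.imwrite('pics/c1.png',cv2.resize(im[170:330,190:400],None,fx=3.5,fy=3.5,interpolation=2))
E
```

```text
t 4.45 pos [ 0.3734 -0.1623  0.0785] rot [-1.800e+02 -2.000e-02  1.133e+01] F [-0.7 -0.5 -2.2] w 0.0303 ff 30.0
side 674
 tip [ 0.5371 -0.1261  0.0783]
 plane [0.021  0.003  0.0669] z at tip 0.07782074458659925
[(np.float64(0.386), np.float64(0.0756), np.float64(-0.14915)), (np.float64(0.406), np.float64(0.0759), np.float64(-0.14485)), (np.float64(0.426), np.float64(0.0765), np.float64(-0.1426)), (np.float64(0.446), np.float64(0.0766), np.float64(-0.1383)), (np.float64(0.466), np.float64(0.077), np.float64(-0.1342)), (np.float64(0.486), np.float64(0.0778), np.float64(-0.13155))]
top 200
 tip [ 0.574  -0.0955  0.0887]
 plane [0.0423 0.0762 0.0664] z at tip 0.0834071560483631
  return _methods._mean(a, axis=axis, dtype=dtype,
  ret = ret.dtype.type(ret / rcount)
Traceback (most recent call last):
ValueError: zero-size array to reduction operation minimum which has no identity
```

Call:
move_arm:
  rows:
    - {"hand":-1,"xyz":[10,3,1.5],"angular":[0,0,0]}
    - {"hand":-1,"xyz":[25,3,1.5],"angular":[0,0,0]}
    - {"hand":-1,"xyz":[38,3,1.5],"angular":[0,0,0]}
    - {"hand":-1,"xyz":[50,3,1.5],"angular":[0,0,0]}
    - {"hand":-1,"xyz":[62,3,1.5],"angular":[0,0,0]}
    - {"hand":-1,"xyz":[72,3,1.5],"angular":[0,0,0]}
    - {"hand":-1,"xyz":[72,3,1.5],"angular":[0,0,0]}

```text
t: 5.25
tcp_pos: [0.4457, -0.1511, 0.0767]
tcp_rot: [180.0, -0.0, 11.3]
contact_force: [-0.2, 0.5, -3.4]
gripper_width: 0.0303
finger_force: 30.0
```

```bash
python3 - <<'E'
from h import *
rel()
im,P=cloud('side'); cv2.imwrite('pics/side2.png',im)
cv2.imwrite('pics/c2.png',cv2.resize(im[170:330,190:400],None,fx=3.5,fy=3.5,interpolation=2))
E
```

```text
t 5.25 pos [ 0.4457 -0.1511  0.0767] rot [179.97  -0.    11.34] F [-0.2  0.5 -3.4] w 0.0303 ff 30.0
```

View pics/c2.png

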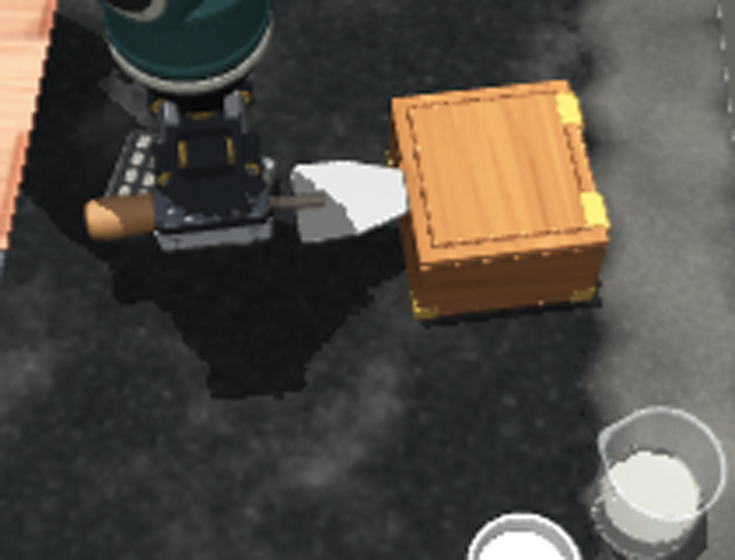

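```bash
python3 - <<'E'
import numpy as np
for th in np.arange(.0,1.75,.1):
    a=.4*th; c,s=np.cos(a),np.sin(a)
    dx=98-100*np.cos(th)+2; dz=100*np.sin(th)+4
    print(round(th,2),[round(dx+168-168*c-4*s,1),0,round(-(dz-4-168*s+4*c),1)],round(a,3))
E
```

```text
0.0 [np.float64(0.0), 0, np.float64(-4.0)] 0.0
0.1 [np.float64(0.5), 0, np.float64(-7.3)] 0.04
0.2 [np.float64(2.2), 0, np.float64(-10.4)] 0.08
0.3 [np.float64(5.2), 0, np.float64(-13.4)] 0.12
0.4 [np.float64(9.4), 0, np.float64(-16.1)] 0.16
0.5 [np.float64(14.8), 0, np.float64(-18.5)] 0.2
0.6 [np.float64(21.3), 0, np.float64(-20.4)] 0.24
0.7 [np.float64(29.0), 0, np.float64(-21.8)] 0.28
0.8 [np.float64(37.6), 0, np.float64(-22.7)] 0.32
0.9 [np.float64(47.2), 0, np.float64(-22.9)] 0.36
1.0 [np.float64(57.7), 0, np.float64(-22.4)] 0.4
1.1 [np.float64(68.9), 0, np.float64(-21.2)] 0.44
1.2 [np.float64(80.9), 0, np.float64(-19.2)] 0.48
1.3 [np.float64(93.5), 0, np.float64(-16.4)] 0.52
1.4 [np.float64(106.5), 0, np.float64(-12.7)] 0.56
1.5 [np.float64(120.0), 0, np.float64(-8.2)] 0.6
1.6 [np.float64(133.8), 0, np.float64(-2.8)] 0.64
1.7 [np.float64(147.7), 0, np.float64(3.4)] 0.68
```

Call:
move_arm:
  rows:
    - {"hand":-1,"xyz":[0,0,-4],"angular":[0,0,0]}
    - {"hand":-1,"xyz":[0.5,0,-7.3],"angular":[0,0.04,0]}
    - {"hand":-1,"xyz":[1.2,0,-9],"angular":[0,0.06,0]}
    - {"hand":-1,"xyz":[2.2,0,-10.4],"angular":[0,0.08,0]}
    - {"hand":-1,"xyz":[3.5,0,-12],"angular":[0,0.1,0]}
    - {"hand":-1,"xyz":[5.2,0,-13.4],"angular":[0,0.12,0]}
    - {"hand":-1,"xyz":[7.3,0,-14.8],"angular":[0,0.14,0]}
    - {"hand":-1,"xyz":[9.4,0,-16.1],"angular":[0,0.16,0]}
    - {"hand":-1,"xyz":[12,0,-17.3],"angular":[0,0.18,0]}
    - {"hand":-1,"xyz":[14.8,0,-18.5],"angular":[0,0.2,0]}
    - {"hand":-1,"xyz":[18,0,-19.5],"angular":[0,0.22,0]}
    - {"hand":-1,"xyz":[21.3,0,-20.4],"angular":[0,0.24,0]}

```text
t: 6.5
tcp_pos: [0.4656, -0.1471, 0.0973]
tcp_rot: [180.0, -13.8, 11.3]
contact_force: [-0.6, -0.3, -3.8]
gripper_width: 0.0299
finger_force: 30.0
```

```bash
python3 - <<'E'
from h import *
rel()
im,P=cloud('side'); cv2.imwrite('pics/side3.png',im)
cv2.imwrite('pics/c3.png',cv2.resize(im[150:310,190:400],None,fx=3.5,fy=3.5,interpolation=2))
E
```

```text
t 6.5 pos [ 0.4656 -0.1471  0.0973] rot [179.99 -13.84  11.28] F [-0.6 -0.3 -3.8] w 0.0299 ff 30.0
```

View pics/c3.png

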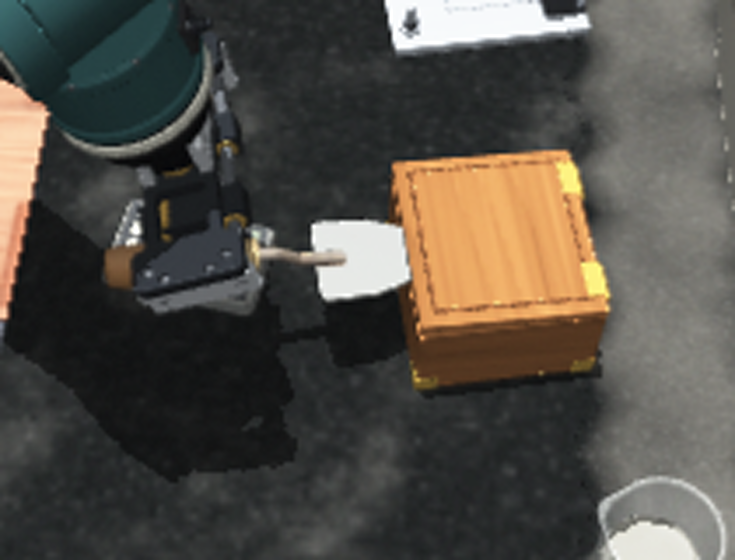

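```bash
cat >> h.py <<'E'
def blade(n='side'):
    im,P=cloud(n); p=P.reshape(-1,3); c=im.reshape(-1,3).astype(int)
    d=np.array([np.cos(np.radians(11.3)),np.sin(np.radians(11.3))]); l=np.array([-d[1],d[0]])
    N=np.array([.5778,-.1217])
    a=(p[:,:2]-N)@d*1000; b=(p[:,:2]-N)@l*1000; z=p[:,2]*1000
    s=c.max(1)-c.min(1)
    m=(z>30)&(z<200)&(a>-120)&(a<60)&(abs(b)<45)&(c.min(1)>130)&(s<45)
    print('blade n',m.sum(),'a',a[m].min().round(),a[m].max().round())
    for lo in range(-120,60,15):
        k=m&(a>lo)&(a<=lo+15)
        if k.sum()>8: print(lo+7,'z',np.median(z[k]).round(1),'b',b[k].min().round(1),b[k].max().round(1))
    m=(s>70)&(a>-5)&(a<140)&(abs(b)<60)&(z>60)
    q=np.c_[a[m],z[m]]; 
    for lo in range(0,140,20):
        k=(q[:,0]>lo)&(q[:,0]<=lo+20)
        if k.sum()>20: print('lid a',lo+10,'z',np.median(q[k,1]).round(1),end='; ')
    print()
    return im,P
E
python3 - <<'E'
from h import *
blade()
E
```

```text
blade n 537 a -104.0 -1.0
-98 z 109.9 b -6.3 -1.2
-68 z 90.0 b -35.0 27.0
-53 z 88.6 b -34.9 30.3
-38 z 88.0 b -33.1 27.4
-23 z 87.4 b -32.7 26.0
-8 z 86.3 b -29.2 20.8
lid a 10 z 94.2; lid a 30 z 93.9; lid a 50 z 92.5; lid a 70 z 91.6; lid a 90 z 90.6; lid a 110 z 89.3; lid a 130 z 87.5;
```

Call:
move_arm:
  rows:
    - {"hand":-1,"xyz":[8,-1,2],"angular":[0,0,0]}
    - {"hand":-1,"xyz":[17,-3,4.2],"angular":[0,0,0]}
    - {"hand":-1,"xyz":[25,-3,6.2],"angular":[0,0,0]}
    - {"hand":-1,"xyz":[34,-3,8.4],"angular":[0,0,0]}
    - {"hand":-1,"xyz":[34,-3,8.4],"angular":[0,0,0]}

```text
t: 7.1
tcp_pos: [0.5005, -0.1369, 0.0971]
tcp_rot: [180.0, -13.8, 11.4]
contact_force: [0.7, 0.2, -3.6]
gripper_width: 0.0299
finger_force: 30.0
```

```bash
python3 - <<'E'
from h import *
rel()
blade()
E
```

```text
t 7.1 pos [ 0.5005 -0.1369  0.0971] rot [179.96 -13.76  11.36] F [ 0.7  0.2 -3.6] w 0.0299 ff 30.0
blade n 255 a -69.0 -0.0
-68 z 110.1 b -5.8 2.4
-23 z 88.7 b -31.4 31.5
-8 z 87.4 b -29.9 30.8
lid a 10 z 95.4; lid a 30 z 94.5; lid a 50 z 93.4; lid a 70 z 91.9; lid a 90 z 90.9; lid a 110 z 89.5; lid a 130 z 87.6;
```

Good; now rotate the hand about the hinge line.

Call:
move_arm:
  rows:
    - {"hand":-1,"xyz":[4,0,-10],"angular":[0,-0.05,0]}
    - {"hand":-1,"xyz":[7.9,0,-19.6],"angular":[0,-0.1,0]}
    - {"hand":-1,"xyz":[12.7,0,-29],"angular":[0,-0.15,0]}
    - {"hand":-1,"xyz":[17.6,0,-38.2],"angular":[0,-0.2,0]}
    - {"hand":-1,"xyz":[23.4,0,-47],"angular":[0,-0.25,0]}
    - {"hand":-1,"xyz":[29.3,0,-55.8],"angular":[0,-0.3,0]}
    - {"hand":-1,"xyz":[36,0,-64],"angular":[0,-0.35,0]}
    - {"hand":-1,"xyz":[42.6,0,-72.2],"angular":[0,-0.4,0]}

```text
t: 7.95
tcp_pos: [0.5228, -0.1327, 0.1778]
tcp_rot: [180.0, 9.3, 11.3]
contact_force: [1.1, -0.9, -5.6]
gripper_width: 0.0302
finger_force: 30.0
```

```bash
python3 - <<'E'
from h import *
rel()
im,P=blade()
cv2.imwrite('pics/c4.png',cv2.resize(im[150:310,190:400],None,fx=3.5,fy=3.5,interpolation=2))
E
```

```text
t 7.95 pos [ 0.5228 -0.1327  0.1778] rot [179.99   9.28  11.26] F [ 1.1 -0.9 -5.6] w 0.0302 ff 30.0Traceback (most recent call last):
  File "<stdin>", line 3, in <module>
  File "h.py", line 24, in blade
    print('blade n',m.sum(),'a',a[m].min().round(),a[m].max().round())
                                ~~~~~~~~^^
    return umr_minimum(a, axis, None, out, keepdims, initial, where)
ValueError: zero-size array to reduction operation minimum which has no identity
```

```bash
python3 - <<'E'
from h import *
im,P=cloud('side')
cv2.imwrite('pics/c4.png',cv2.resize(im[110:310,190:400],None,fx=3,fy=3,interpolation=2))
d=np.array([np.cos(np.radians(11.3)),np.sin(np.radians(11.3))]); l=np.array([-d[1],d[0]]); N=np.array([.5778,-.1217])
p=P.reshape(-1,3); c=im.reshape(-1,3).astype(int)
a=(p[:,:2]-N)@d*1000;b=(p[:,:2]-N)@l*1000;z=p[:,2]*1000
m=(c.max(1)-c.min(1)>60)&(a>-20)&(a<140)&(abs(b)<60)&(z>80)
print(m.sum(),np.polyfit(a[m],z[m],1)); print(a[m].min(),z[m].max())
E
```

```text
2168 [ -3.51739727 433.14744273]
-19.59563973375168 581.502699697307
```

View pics/c4.png

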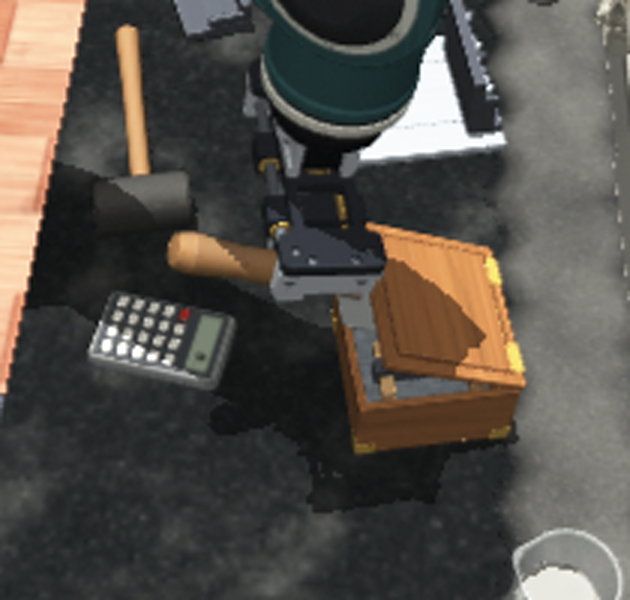

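Call:
move_arm:
  rows:
    - {"hand":-1,"xyz":[3.8,0,-9.9],"angular":[0,-0.05,0]}
    - {"hand":-1,"xyz":[7.8,0,-19.6],"angular":[0,-0.1,0]}
    - {"hand":-1,"xyz":[12.6,0,-29],"angular":[0,-0.15,0]}
    - {"hand":-1,"xyz":[17.6,0,-38.3],"angular":[0,-0.2,0]}
    - {"hand":-1,"xyz":[23.3,0,-47.2],"angular":[0,-0.25,0]}
    - {"hand":-1,"xyz":[29.2,0,-55.9],"angular":[0,-0.3,0]}
    - {"hand":-1,"xyz":[35.7,0,-64.2],"angular":[0,-0.35,0]}
    - {"hand":-1,"xyz":[42.5,0,-72.3],"angular":[0,-0.4,0]}

```text
t: 8.85
tcp_pos: [0.5752, -0.1226, 0.2418]
tcp_rot: [-180.0, 32.1, 11.3]
contact_force: [-0.9, -0.8, -4.6]
gripper_width: 0.0303
finger_force: 30.0
```

```bash
python3 - <<'E'
from h import *
rel()
im,P=cloud('side')
cv2.imwrite('pics/c5.png',cv2.resize(im[110:310,190:400],None,fx=3,fy=3,interpolation=2))
E
```

```text
t 8.85 pos [ 0.5752 -0.1226  0.2418] rot [-179.97   32.11   11.26] F [-0.9 -0.8 -4.6] w 0.0303 ff 30.0
```

View pics/c5.png

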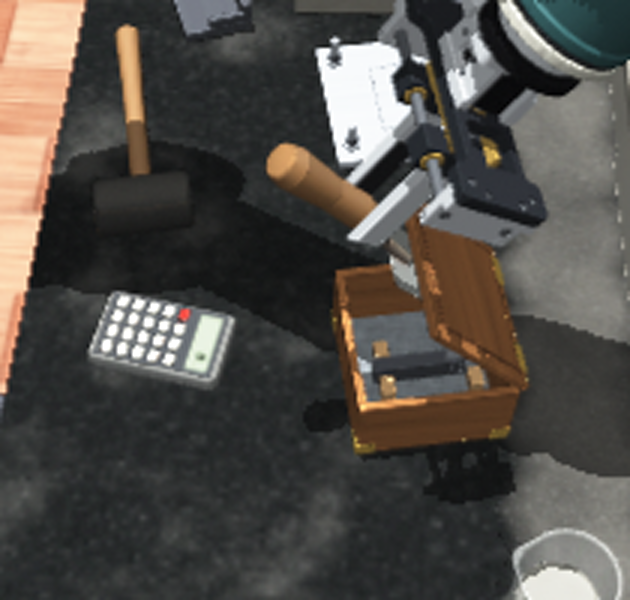

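```bash
python3 - <<'E'
from h import *
N=np.array([.5778,-.1217,0]);d=np.array([.9806,.196,0])
T=lambda a,z,p:(N+a/1000*d+[0,0,z/1000],[180,-np.degrees(p),11.3])
rel(T(-169,106,.6),T(-109,106,.6))
E
```

```text
t 8.9 pos [ 0.5763 -0.1216  0.2415] rot [-179.96   32.32   11.37] F [-0.4  1.2 -4.1] w 0.0304 ff 30.0
[-69.2, 0.3, 204.1] [-0.001, 1.164, 0.001]
[-18.5, 0.3, 172.0] [-0.001, 1.164, 0.001]
```

Call:
move_arm:
  rows:
    - {"hand":-1,"xyz":[-35,0,-10],"angular":[0,0,0]}
    - {"hand":-1,"xyz":[-70,0,-20],"angular":[0,0,0]}
    - {"hand":-1,"xyz":[-95,0,-30],"angular":[0,0,0]}
    - {"hand":-1,"xyz":[-137,0,-4],"angular":[0,0.1,0]}
    - {"hand":-1,"xyz":[-180,0,23],"angular":[0,0.25,0]}
    - {"hand":-1,"xyz":[-160,0,60],"angular":[0,0.4,0]}
    - {"hand":-1,"xyz":[-140,0,95],"angular":[0,0.54,0]}
    - {"hand":-1,"xyz":[-120,0,125],"angular":[0,0.68,0]}
    - {"hand":-1,"xyz":[-100,0,155],"angular":[0,0.82,0]}
    - {"hand":-1,"xyz":[-82,0,182],"angular":[0,0.96,0]}
    - {"hand":-1,"xyz":[-69,0,204],"angular":[0,1.1,0]}
    - {"hand":-1,"xyz":[-69,0,204],"angular":[0,1.16,0]}
    - {"hand":-1,"xyz":[-69,0,204],"angular":[0,1.16,0]}

```text
t: 10.2
tcp_pos: [0.414, -0.1437, 0.1135]
tcp_rot: [-177.5, -25.1, 11.9]
contact_force: [0.6, 0.1, -2.9]
gripper_width: 0.0301
finger_force: 30.0
```

```bash
python3 - <<'E'
from h import *
N=np.array([.5778,-.1217,0]);d=np.array([.9806,.196,0])
T=lambda a,z,p:(N+a/1000*d+[0,0,z/1000],[180,-np.degrees(p),11.3])
rel(*[T(a-159,z-44,.6) for a,z in [(50,150),(64.7,160.2),(82.4,171.6),(101.9,179.2),(122.6,182.7),(143.5,182.1),(150,181)]])
im,P=cloud('side')
cv2.imwrite('pics/c6.png',cv2.resize(im[110:310,160:400],None,fx=3,fy=3,interpolation=2))
E
```

```text
t 10.2 pos [ 0.414  -0.1437  0.1135] rot [-177.54  -25.06   11.86] F [ 0.6  0.1 -2.9] w 0.0301 ff 30.0
[47.4, 12.4, 29.9] [-0.048, 0.163, 0.005]
[65.0, 12.4, 26.9] [-0.048, 0.163, 0.005]
[85.9, 12.5, 24.1] [-0.048, 0.163, 0.005]
[106.8, 12.7, 25.4] [-0.048, 0.163, 0.005]
[127.0, 13.2, 31.0] [-0.048, 0.163, 0.005]
[145.7, 13.8, 40.4] [-0.048, 0.163, 0.005]
[151.1, 14.0, 44.1] [-0.048, 0.163, 0.005]
```

View pics/c6.png

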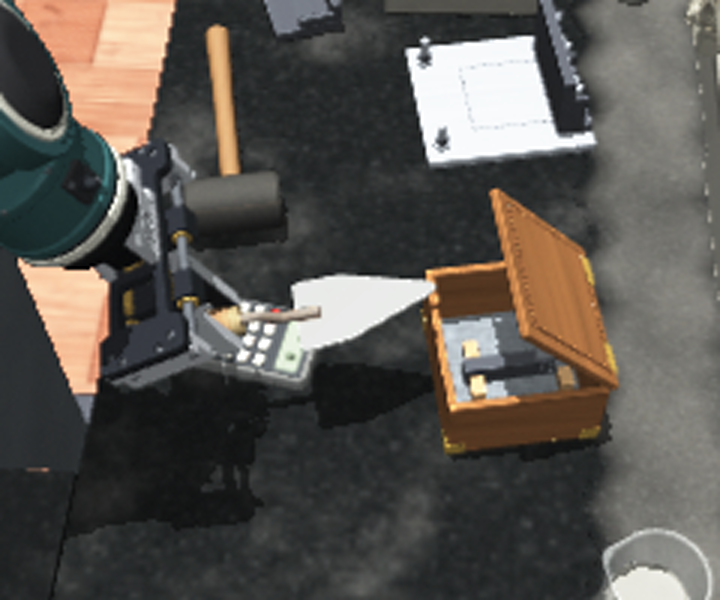

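Call:
move_arm:
  rows:
    - {"hand":-1,"xyz":[25,6,15],"angular":[-0.02,0.08,0]}
    - {"hand":-1,"xyz":[48,12,28],"angular":[-0.048,0.16,0]}
    - {"hand":-1,"xyz":[65,12,27],"angular":[-0.048,0.16,0]}
    - {"hand":-1,"xyz":[86,12,24],"angular":[-0.048,0.16,0]}
    - {"hand":-1,"xyz":[97,12.5,25],"angular":[-0.048,0.16,0]}
    - {"hand":-1,"xyz":[107,12.5,25.5],"angular":[-0.048,0.16,0]}
    - {"hand":-1,"xyz":[117,13,28],"angular":[-0.048,0.16,0]}
    - {"hand":-1,"xyz":[127,13,31],"angular":[-0.048,0.16,0]}
    - {"hand":-1,"xyz":[137,13.5,36],"angular":[-0.048,0.16,0]}
    - {"hand":-1,"xyz":[146,13.8,40.4],"angular":[-0.048,0.16,0]}
    - {"hand":-1,"xyz":[151,14,44],"angular":[-0.048,0.16,0]}
    - {"hand":-1,"xyz":[151,14,44],"angular":[-0.048,0.16,0]}

```text
t: 11.45
tcp_pos: [0.571, -0.1225, 0.1376]
tcp_rot: [179.9, -34.1, 11.8]
contact_force: [0.4, 0.0, -1.9]
gripper_width: 0.0301
finger_force: 30.0
```

```bash
cat >> h.py <<'E'
def lid():
    d=np.array([np.cos(np.radians(11.3)),np.sin(np.radians(11.3))]); l=np.array([-d[1],d[0]]); N=np.array([.5778,-.1217])
    for n in('side','top'):
        im,P=cloud(n); cv2.imwrite(f'pics/lid_{n}.png',im); p=P.reshape(-1,3); c=im.reshape(-1,3).astype(int)
        a=(p[:,:2]-N)@d*1000;b=(p[:,:2]-N)@l*1000;z=p[:,2]*1000
        m=(c[:,2]-c[:,0]>50)&(a>30)&(a<220)&(abs(b)<75)&(z>100)&(z<225)
        if m.sum()<20: print(n,'few',m.sum()); continue
        am,zm=a[m],z[m]
        print(n,m.sum(),'z max',np.percentile(zm,98).round(),[(lo,am[(zm>lo)&(zm<lo+20)].min().round(),np.median(am[(zm>lo)&(zm<lo+20)]).round(),am[(zm>lo)&(zm<lo+20)].max().round()) for lo in range(100,220,20) if ((zm>lo)&(zm<lo+20)).sum()>5])
E
python3 - <<'E'
from h import *
rel(); lid()
E
```

```text
t 11.45 pos [ 0.571  -0.1225  0.1376] rot [179.89 -34.12  11.8 ] F [ 0.4  0.  -1.9] w 0.0301 ff 30.0
side 363 z max 208.0 [(100, np.float64(132.0), np.float64(136.0), np.float64(142.0)), (120, np.float64(136.0), np.float64(140.0), np.float64(144.0)), (140, np.float64(140.0), np.float64(144.0), np.float64(147.0)), (160, np.float64(144.0), np.float64(147.0), np.float64(150.0)), (180, np.float64(148.0), np.float64(152.0), np.float64(154.0)), (200, np.float64(152.0), np.float64(156.0), np.float64(161.0))]
top 250 z max 209.0 [(100, np.float64(132.0), np.float64(135.0), np.float64(139.0)), (120, np.float64(135.0), np.float64(139.0), np.float64(142.0)), (140, np.float64(140.0), np.float64(142.0), np.float64(147.0)), (160, np.float64(141.0), np.float64(146.0), np.float64(149.0)), (180, np.float64(146.0), np.float64(154.0), np.float64(157.0)), (200, np.float64(151.0), np.float64(155.0), np.float64(161.0))]
```

```bash
python3 - <<'E'
from h import *
rel(([.42,-.153,.16],[180,-34,11.3]),([.38,-.25,.15],[180,-17,5]),([.366,-.3466,.13],[180,-17,0]))
E
```

```text
t 11.55 pos [ 0.5703 -0.1228  0.1376] rot [179.9  -34.11  11.76] F [ 0.1 -0.3 -2.6] w 0.0299 ff 30.0
[-114.4, -0.9, -104.4] [-0.003, -0.002, 0.007]
[-168.8, 86.0, -129.1] [-0.049, -0.298, 0.107]
[-207.6, 177.7, -131.1] [-0.087, -0.298, 0.186]
```

Call:
move_arm:
  rows:
    - {"hand":-1,"xyz":[-35,0,-32],"angular":[0,0,0]}
    - {"hand":-1,"xyz":[-70,0,-64],"angular":[0,0,0]}
    - {"hand":-1,"xyz":[-114,0,-104],"angular":[0,0,0]}
    - {"hand":-1,"xyz":[-140,42,-116],"angular":[-0.02,-0.15,0.05]}
    - {"hand":-1,"xyz":[-169,86,-129],"angular":[-0.049,-0.298,0.107]}
    - {"hand":-1,"xyz":[-188,130,-130],"angular":[-0.07,-0.298,0.15]}
    - {"hand":-1,"xyz":[-208,178,-131],"angular":[-0.087,-0.298,0.186]}
    - {"hand":-1,"xyz":[-208,178,-131],"angular":[-0.087,-0.298,0.186]}
    - {"hand":-1,"xyz":[-208,178,-131],"angular":[-0.087,-0.298,0.186]}

```text
t: 12.45
tcp_pos: [0.364, -0.3514, 0.1293]
tcp_rot: [179.9, -17.0, -0.3]
contact_force: [-0.2, 0.3, -3.0]
gripper_width: 0.0302
finger_force: 30.0
```

```bash
python3 - <<'E'
from h import *
rel()
for n in('side','top'):
    im,P=cloud(n); p=P.reshape(-1,3); c=im.reshape(-1,3).astype(int)
    s=c.max(1)-c.min(1)
    m=(p[:,2]>.02)&(p[:,2]<.25)&(p[:,0]>.42)&(p[:,0]<.6)&(abs(p[:,1]+.347)<.05)&(c.min(1)>90)&(s<45)
    q=p[m]; print(n,m.sum()); 
    for lo in np.arange(.42,.6,.02):
        k=(q[:,0]>lo)&(q[:,0]<lo+.02)
        if k.sum()>5: print(round(lo+.01,2),np.median(q[k,2]).round(4),q[k,1].min().round(3),q[k,1].max().round(3))
E
```

```text
t 12.45 pos [ 0.364  -0.3514  0.1293] rot [179.93 -16.97  -0.28] F [-0.2  0.3 -3. ] w 0.0302 ff 30.0
side 1016
0.43 0.1261 -0.383 -0.32
0.45 0.1264 -0.382 -0.32
0.47 0.1269 -0.379 -0.325
0.49 0.1275 -0.372 -0.331
0.51 0.1282 -0.366 -0.338
0.53 0.1288 -0.358 -0.347
top 773
0.43 0.1268 -0.381 -0.32
0.45 0.1271 -0.381 -0.321
0.47 0.1273 -0.377 -0.326
0.49 0.1276 -0.371 -0.332
0.51 0.1291 -0.363 -0.339
0.53 0.129 -0.357 -0.346
```

Call:
move_arm:
  rows:
    - {"hand":-1,"xyz":[-12,0,39],"angular":[0,-0.025,0]}
    - {"hand":-1,"xyz":[-24,0,78],"angular":[0,-0.025,0]}
    - {"hand":-1,"xyz":[-31,0,101],"angular":[0,-0.025,0]}
    - {"hand":-1,"xyz":[-34,0,112],"angular":[0,-0.025,0]}
    - {"hand":-1,"xyz":[-36,0,117.5],"angular":[0,-0.025,0]}
    - {"hand":-1,"xyz":[-36,0,117.5],"angular":[0,-0.025,0]}
    - {"hand":0.2,"xyz":[-36,0,117.5],"angular":[0,-0.025,0]}
    - {"hand":0.2,"xyz":[-36,0,117.5],"angular":[0,-0.025,0]}
    - {"hand":0.2,"xyz":[-36,0,117.5],"angular":[0,-0.025,0]}
    - {"hand":0.2,"xyz":[-36,0,117.5],"angular":[0,-0.025,0]}
    - {"hand":0.2,"xyz":[-36,0,117.5],"angular":[0,-0.025,0]}
    - {"hand":0.2,"xyz":[-36,0,100],"angular":[0,-0.025,0]}
    - {"hand":0.2,"xyz":[-36,0,70],"angular":[0,-0.025,0]}
    - {"hand":0.2,"xyz":[-36,0,20],"angular":[0,-0.025,0]}
    - {"hand":0.2,"xyz":[-36,0,-30],"angular":[0,-0.025,0]}

```text
t: 14.05
tcp_pos: [0.3217, -0.3466, 0.1492]
tcp_rot: [-179.9, -15.5, -0.1]
contact_force: [1.2, 0.1, 1.0]
gripper_width: 0.0563
finger_force: 0.0
```

```bash
python3 - <<'E'
from h import *
rel()
for n in('side','top'):
    im,P=cloud(n); cv2.imwrite(f'pics/{n}7.png',im); np.save(f'{n}7.npy',P); p=P.reshape(-1,3); c=im.reshape(-1,3).astype(int)
    s=c.max(1)-c.min(1)
    m=(p[:,2]>-.02)&(p[:,2]<.1)&(p[:,0]>.27)&(p[:,0]<.6)&(abs(p[:,1]+.351)<.04)&((c.min(1)>110)|(s>60))
    q=p[m]; print(n,[(round(lo+.01,2),np.median(q[(q[:,0]>lo)&(q[:,0]<lo+.02),2]).round(4)) for lo in np.arange(.26,.54,.02) if ((q[:,0]>lo)&(q[:,0]<lo+.02)).sum()>5])
    # case inside
    d=np.array([.9806,.196]);l=np.array([-.196,.9806]);N=np.array([.5778,-.1217])
    a=(p[:,:2]-N)@d*1000;b=(p[:,:2]-N)@l*1000;z=p[:,2]*1000
    for lo,hi in((22,36),(60,90)):
        k=(a>12)&(a<118)&(abs(b)<55)&(z>lo)&(z<hi)&(s<60)
        if k.sum()>5:
            r=cv2.minAreaRect(np.c_[a[k],b[k]].astype(np.float32)); print('  z',lo,hi,k.sum(),'a',np.percentile(a[k],[2,98]).round(1),'b',np.percentile(b[k],[2,50,98]).round(1),'z',np.percentile(z[k],[5,50,95]).round(1),r)
im=cv2.imread('pics/top7.png');im2=cv2.imread('pics/side7.png')
A=cv2.resize(im[130:225,260:350],(380,400),interpolation=2);B=cv2.resize(im2[180:280,290:385],(380,400),interpolation=2)
cv2.imwrite('pics/c7.png',np.hstack([A,B]))
E
```

```text
t 14.05 pos [ 0.3217 -0.3466  0.1492] rot [-1.7993e+02 -1.5490e+01 -7.0000e-02] F [1.2 0.1 1. ] w 0.0563 ff 0.0
side [(np.float64(0.29), np.float64(0.027)), (np.float64(0.31), np.float64(0.0265)), (np.float64(0.33), np.float64(0.0273)), (np.float64(0.35), np.float64(0.027)), (np.float64(0.37), np.float64(0.0261)), (np.float64(0.39), np.float64(0.0202)), (np.float64(0.41), np.float64(0.0045)), (np.float64(0.43), np.float64(0.002)), (np.float64(0.45), np.float64(0.0023)), (np.float64(0.47), np.float64(0.0022)), (np.float64(0.49), np.float64(0.0024)), (np.float64(0.51), np.float64(0.0026)), (np.float64(0.53), np.float64(0.0027))]
  z 22 36 182 a [ 25.2 106.5] b [-19.3  -2.   20.2] z [23.  27.8 31.3] ((68.95475769042969, -6.641090393066406), (49.362159729003906, 93.07698059082031), 78.10691833496094)
  z 60 90 43 a [ 85.8 102.8] b [-4.1 -1.5  3.4] z [62.4 72.6 79.7] ((94.23191833496094, -0.34494757652282715), (17.44999122619629, 7.539451599121094), 0.015262709930539131)
top [(np.float64(0.35), np.float64(0.0279)), (np.float64(0.37), np.float64(0.0283)), (np.float64(0.39), np.float64(0.0213)), (np.float64(0.41), np.float64(0.0051)), (np.float64(0.43), np.float64(0.0029)), (np.float64(0.45), np.float64(0.0027)), (np.float64(0.47), np.float64(0.0032)), (np.float64(0.49), np.float64(0.0038)), (np.float64(0.51), np.float64(0.0025)), (np.float64(0.53), np.float64(0.0012))]
  z 22 36 152 a [ 23.7 104.1] b [-16.8   0.8  12.8] z [22.8 27.9 32.7] ((67.58549499511719, 7.057287216186523), (91.12574005126953, 50.544105529785156), 11.981839179992676)
  z 60 90 26 a [ 83.6 101.5] b [-2.9  0.7  3.1] z [62.2 75.5 80.3] ((92.64696502685547, 0.3456404209136963), (5.446110725402832, 18.09554672241211), 85.22608947753906)
```

View pics/c7.png

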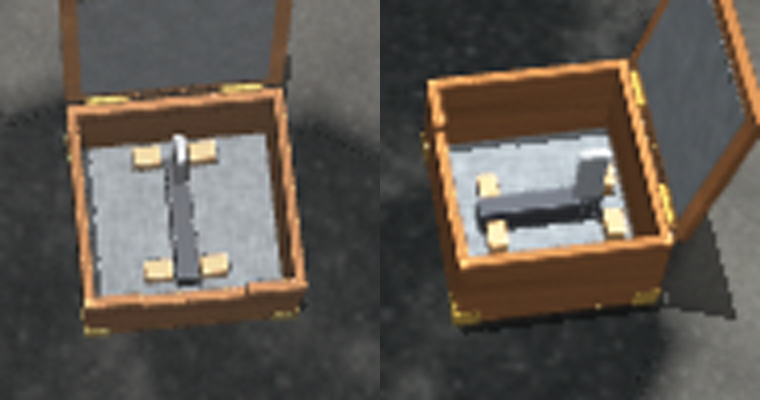

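```bash
python3 - <<'E'
from h import *
rel(([.38,-.28,.25],[180,-5,4]),([.6347,-.1103,.2],[180,0,11.3]),([.6347,-.1103,.1],[180,0,11.3]))
E
```

```text
t 14.15 pos [ 0.3231 -0.3494  0.1537] rot [ 1.7966e+02 -1.5920e+01 -6.0000e-02] F [ 1.6 -0.2 -1.5] w 0.0566 ff 0.0
[81.1, -69.0, -77.4] [0.019, -0.19, -0.07]
[312.1, -239.7, 39.5] [0.033, -0.276, -0.198]
[284.7, -240.2, 135.7] [0.033, -0.276, -0.198]
```

Call:
move_arm:
  rows:
    - {"hand":0.1,"xyz":[40,-34,-38],"angular":[0,-0.1,-0.03]}
    - {"hand":0.1,"xyz":[81,-69,-77],"angular":[0.02,-0.19,-0.07]}
    - {"hand":0.1,"xyz":[312,-240,39],"angular":[0.033,-0.276,-0.198]}
    - {"hand":0.1,"xyz":[312,-240,39],"angular":[0.033,-0.276,-0.198]}
    - {"hand":0.1,"xyz":[312,-240,39],"angular":[0.033,-0.276,-0.198]}
    - {"hand":0.1,"xyz":[312,-240,39],"angular":[0.033,-0.276,-0.198]}
    - {"hand":0.1,"xyz":[312,-240,39],"angular":[0.033,-0.276,-0.198]}
    - {"hand":0.1,"xyz":[312,-240,39],"angular":[0.033,-0.276,-0.198]}
    - {"hand":0.1,"xyz":[312,-240,39],"angular":[0.033,-0.276,-0.198]}
    - {"hand":0.1,"xyz":[312,-240,39],"angular":[0.033,-0.276,-0.198]}
    - {"hand":0.1,"xyz":[312,-240,39],"angular":[0.033,-0.276,-0.198]}

```text
t: 15.25
tcp_pos: [0.6339, -0.1069, 0.1935]
tcp_rot: [-179.6, 0.3, 11.5]
contact_force: [0.2, -0.7, 0.6]
gripper_width: 0.0516
finger_force: 0.0
```

```bash
python3 - <<'E'
from h import *
rel(([.6347,-.1103,.1],[180,0,11.3]),([.6347,-.1103,.009],[180,0,11.3]))
E
```

```text
t 15.25 pos [ 0.6339 -0.1069  0.1935] rot [-179.61    0.32   11.48] F [ 0.2 -0.7  0.6] w 0.0516 ff 0.0
[0.6, 4.1, 93.5] [-0.007, 0.006, 0.003]
[1.1, 4.7, 184.5] [-0.007, 0.006, 0.003]
```

Call:
move_arm:
  rows:
    - {"hand":0.1,"xyz":[0.6,4.1,40],"angular":[-0.007,0.006,0.003]}
    - {"hand":0.1,"xyz":[0.6,4.1,80],"angular":[-0.007,0.006,0.003]}
    - {"hand":0.1,"xyz":[0.8,4.3,115],"angular":[-0.007,0.006,0.003]}
    - {"hand":0.1,"xyz":[1,4.5,145],"angular":[-0.007,0.006,0.003]}
    - {"hand":0.1,"xyz":[1,4.6,170],"angular":[-0.007,0.006,0.003]}
    - {"hand":0.1,"xyz":[1,4.7,183],"angular":[-0.007,0.006,0.003]}
    - {"hand":0.1,"xyz":[1,4.7,183],"angular":[-0.007,0.006,0.003]}
    - {"hand":-1,"xyz":[1,4.7,183],"angular":[-0.007,0.006,0.003]}
    - {"hand":-1,"xyz":[1,4.7,183],"angular":[-0.007,0.006,0.003]}
    - {"hand":-1,"xyz":[1,4.7,183],"angular":[-0.007,0.006,0.003]}
    - {"hand":-1,"xyz":[1,4.7,183],"angular":[-0.007,0.006,0.003]}
    - {"hand":-1,"xyz":[1,4.7,183],"angular":[-0.007,0.006,0.003]}
    - {"hand":-1,"xyz":[1,4.7,183],"angular":[-0.007,0.006,0.003]}

```text
t: 16.55
tcp_pos: [0.6351, -0.1105, 0.0117]
tcp_rot: [180.0, -0.1, 11.3]
contact_force: [-1.4, 0.0, 5.3]
gripper_width: 0.0137
finger_force: 30.0
```

Call:
move_arm:
  rows:
    - {"hand":-1,"xyz":[0,0,-15],"angular":[0,0,0]}
    - {"hand":-1,"xyz":[0,0,-35],"angular":[0,0,0]}
    - {"hand":-1,"xyz":[0,0,-65],"angular":[0,0,0]}
    - {"hand":-1,"xyz":[0,0,-100],"angular":[0,0,0]}
    - {"hand":-1,"xyz":[0,0,-135],"angular":[0,0,0]}
    - {"hand":-1,"xyz":[0,0,-140],"angular":[0,0,0]}
    - {"hand":-1,"xyz":[0,0,-140],"angular":[0,0,0]}

```text
t: 17.25
tcp_pos: [0.635, -0.1107, 0.1528]
tcp_rot: [179.9, -0.2, 11.2]
contact_force: [-0.1, -0.3, -3.5]
gripper_width: 0.0139
finger_force: 30.0
```

```bash
python3 - <<'E'
from h import *
rel(([.6124,.2003,.15],[180,0,11.1]),([.6124,.2003,.04],[180,0,11.1]))
# mould geometry from first clouds
for n in('side','top'):
    P=np.load(f'{n}0.npy'); im=cv2.imread(f'pics/{n}0.png'); p=P.reshape(-1,3); c=im.reshape(-1,3).astype(int)
    th=np.radians(11.1); d=np.array([np.cos(th),np.sin(th)]); l=np.array([-d[1],d[0]]); M=np.array([.6265,.203])
    a=(p[:,:2]-M)@d*1000;b=(p[:,:2]-M)@l*1000;z=p[:,2]*1000
    k=(z>72)&(z<92)&(a>20)&(a<80)&(abs(b)<65)
    fr=[(bb,a[k&(b>bb)&(b<bb+12)].min().round(1)) for bb in range(-54,54,12) if (k&(b>bb)&(b<bb+12)).sum()]
    print(n,'wall top b',b[k].min().round(),b[k].max().round(),fr, 'ang',np.degrees(np.polyfit([x for x,_ in fr],[y for _,y in fr],1)[0]).round(2))
    k=(z>4)&(z<22)&(c.min(1)>110)&(abs(b)<80)&(a>-95)&(a<80)
    fr=[(bb,a[k&(b>bb)&(b<bb+12)].min().round(1)) for bb in range(-66,66,12) if (k&(b>bb)&(b<bb+12)).sum()]
    print('plate b',b[k].min().round(),b[k].max().round(),fr,np.degrees(np.polyfit([x for x,_ in fr],[y for _,y in fr],1)[0]).round(2))
E
```

```text
t 17.25 pos [ 0.635  -0.1107  0.1528] rot [179.93  -0.21  11.25] F [-0.1 -0.3 -3.5] w 0.0139 ff 30.0
[38.5, -309.5, 2.6] [0.001, -0.004, 0.003]
[38.1, -309.6, 112.6] [0.001, -0.004, 0.003]
side wall top b -60.0 61.0 [(-54, np.float64(46.7)), (-42, np.float64(46.6)), (-30, np.float64(45.8)), (-18, np.float64(46.1)), (-6, np.float64(46.2)), (6, np.float64(46.2)), (18, np.float64(45.3)), (30, np.float64(45.7)), (42, np.float64(45.5))] ang -0.67
plate b -78.0 77.0 [(-66, np.float64(-80.0)), (-54, np.float64(-81.2)), (-42, np.float64(-79.4)), (-30, np.float64(-80.3)), (-18, np.float64(-81.4)), (-6, np.float64(-80.1)), (6, np.float64(-81.5)), (18, np.float64(-81.7)), (30, np.float64(-80.8)), (42, np.float64(-82.0)), (54, np.float64(-80.7))] -0.6
top wall top b -58.0 61.0 [(-54, np.float64(45.2)), (-42, np.float64(45.0)), (-30, np.float64(44.1)), (-18, np.float64(44.5)), (-6, np.float64(44.1)), (6, np.float64(44.4)), (18, np.float64(45.0)), (30, np.float64(42.1)), (42, np.float64(44.0))] ang -0.94
plate b -75.0 76.0 [(-66, np.float64(-81.8)), (-54, np.float64(-81.6)), (-42, np.float64(-82.4)), (-30, np.float64(-82.5)), (-18, np.float64(-82.3)), (-6, np.float64(-82.0)), (6, np.float64(-83.0)), (18, np.float64(-82.9)), (30, np.float64(-83.1)), (42, np.float64(-83.1)), (54, np.float64(-83.1))] -0.7
```

Call:
move_arm:
  rows:
    - {"hand":-1,"xyz":[5,-40,0],"angular":[0,-0.004,-0.01]}
    - {"hand":-1,"xyz":[12,-85,0],"angular":[0,-0.004,-0.01]}
    - {"hand":-1,"xyz":[18,-130,0],"angular":[0,-0.004,-0.01]}
    - {"hand":-1,"xyz":[24,-175,0],"angular":[0,-0.004,-0.01]}
    - {"hand":-1,"xyz":[30,-220,0],"angular":[0,-0.004,-0.01]}
    - {"hand":-1,"xyz":[35,-265,0],"angular":[0,-0.004,-0.01]}
    - {"hand":-1,"xyz":[38,-300,2],"angular":[0,-0.004,-0.01]}
    - {"hand":-1,"xyz":[38,-309.5,20],"angular":[0,-0.004,-0.01]}
    - {"hand":-1,"xyz":[38,-309.5,60],"angular":[0,-0.004,-0.01]}
    - {"hand":-1,"xyz":[38,-309.5,95],"angular":[0,-0.004,-0.01]}
    - {"hand":-1,"xyz":[38,-309.5,118],"angular":[0,-0.004,-0.01]}
    - {"hand":-1,"xyz":[38,-309.5,127],"angular":[0,-0.004,-0.01]}
    - {"hand":-1,"xyz":[38,-309.5,127],"angular":[0,-0.004,-0.01]}
    - {"hand":-1,"xyz":[38,-309.5,127],"angular":[0,-0.004,-0.01]}

```text
t: 18.65
tcp_pos: [0.6121, 0.2004, 0.025]
tcp_rot: [180.0, 0.1, 11.8]
contact_force: [0.3, 0.4, -2.7]
gripper_width: 0.0137
finger_force: 30.0
```

```bash
python3 - <<'E'
from h import *
rel()
ims=[]
for n in('side','top'):
    im,P=cloud(n); ims.append(im); p=P.reshape(-1,3); c=im.reshape(-1,3).astype(int)
    th=np.radians(11.8); d=np.array([np.cos(th),np.sin(th)]); l=np.array([-d[1],d[0]]); M=np.array([.6265,.203])
    a=(p[:,:2]-M)@d*1000;b=(p[:,:2]-M)@l*1000;z=p[:,2]*1000
    k=(z>65)&(z<105)&(a>0)&(a<44)&(abs(b)<15)
    if k.sum(): print(n,k.sum(),'a',np.percentile(a[k],[2,98]).round(1),'b',np.percentile(b[k],[2,98]).round(1),'z',np.percentile(z[k],[5,50,98]).round(1))
cv2.imwrite('pics/c8.png',np.hstack([cv2.resize(ims[0][90:190,270:370],(400,400),interpolation=2),cv2.resize(ims[1][130:230,140:240],(400,400),interpolation=2)]))
E
```

```text
t 18.65 pos [0.6121 0.2004 0.025 ] rot [1.7998e+02 1.0000e-01 1.1820e+01] F [ 0.3  0.4 -2.7] w 0.0137 ff 30.0
```

View pics/c8.png

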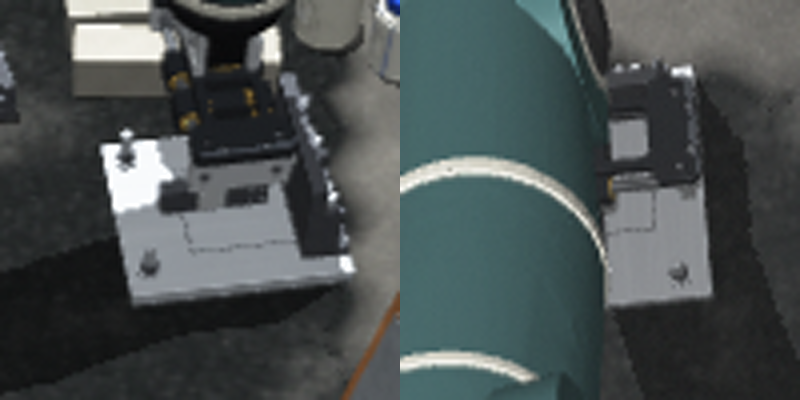

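Call:
move_arm:
  rows:
    - {"hand":-1,"xyz":[0,0,3],"angular":[0,0,0]}
    - {"hand":-1,"xyz":[0,0,5.5],"angular":[0,0,0]}
    - {"hand":-1,"xyz":[0,0,7],"angular":[0,0,0]}
    - {"hand":-1,"xyz":[0,0,8],"angular":[0,0,0]}
    - {"hand":-1,"xyz":[0,0,8],"angular":[0,0,0]}

```text
t: 19.25
tcp_pos: [0.6118, 0.2004, 0.0177]
tcp_rot: [180.0, 0.1, 11.8]
contact_force: [-9.8, -2.9, 21.4]
gripper_width: 0.0138
finger_force: 30.0
```

Call:
move_arm:
  rows:
    - {"hand":-1,"xyz":[0,0,-0.4],"angular":[0,0,0]}
    - {"hand":-1,"xyz":[3,0,-0.4],"angular":[0,0,0]}
    - {"hand":-1,"xyz":[6,0,-0.4],"angular":[0,0,0]}
    - {"hand":-1,"xyz":[9,0,-0.4],"angular":[0,0,0]}
    - {"hand":-1,"xyz":[11,0,-0.4],"angular":[0,0,0]}

```text
t: 19.75
tcp_pos: [0.6215, 0.2026, 0.0177]
tcp_rot: [180.0, 0.3, 11.8]
contact_force: [-17.4, -3.8, 24.4]
gripper_width: 0.0135
finger_force: 30.0
```

Call:
move_arm:
  rows:
    - {"hand":-1,"xyz":[0,0,0],"angular":[0,0,0]}
    - {"hand":-1,"xyz":[0,0,0],"angular":[0,0,0]}

```text
t: 19.95
tcp_pos: [0.6218, 0.2027, 0.0177]
tcp_rot: [180.0, 0.2, 11.8]
contact_force: [-12.7, -3.3, 20.0]
gripper_width: 0.0138
finger_force: 30.0
```

Call:
move_arm:
  rows:
    - {"hand":-1,"xyz":[0,0,-0.4],"angular":[0,0,0]}
    - {"hand":-1,"xyz":[1.5,0,-0.4],"angular":[0,0,0]}
    - {"hand":-1,"xyz":[3,0,-0.4],"angular":[0,0,0]}
    - {"hand":-1,"xyz":[3,0,-0.4],"angular":[0,0,0]}

```text
t: 20.35
tcp_pos: [0.625, 0.2033, 0.0177]
tcp_rot: [180.0, 0.2, 11.8]
contact_force: [-8.0, -1.8, 12.1]
gripper_width: 0.0137
finger_force: 30.0
```

Call:
move_arm:
  rows:
    - {"hand":-1,"xyz":[1,0,0],"angular":[0,0,0]}
    - {"hand":-1,"xyz":[1.5,0,0],"angular":[0,0,0]}
    - {"hand":-1,"xyz":[1.5,0,0],"angular":[0,0,0]}

```text
t: 20.65
tcp_pos: [0.6263, 0.2036, 0.0177]
tcp_rot: [180.0, 0.2, 11.8]
contact_force: [-9.2, -2.1, 12.6]
gripper_width: 0.0141
finger_force: 30.0
```

Call:
move_arm:
  rows:
    - {"hand":-1,"xyz":[0.7,0,0],"angular":[0,0,0]}
    - {"hand":-1,"xyz":[1.5,0,0],"angular":[0,0,0]}
    - {"hand":-1,"xyz":[1.5,0,0],"angular":[0,0,0]}

```text
t: 20.95
tcp_pos: [0.6277, 0.2039, 0.0177]
tcp_rot: [180.0, 0.2, 11.8]
contact_force: [-9.8, -2.1, 13.6]
gripper_width: 0.0136
finger_force: 30.0
```

Call:
move_arm:
  rows:
    - {"hand":-1,"xyz":[0.7,0,0],"angular":[0,0,0]}
    - {"hand":-1,"xyz":[1,0,0],"angular":[0,0,0]}
    - {"hand":-1,"xyz":[1,0,0],"angular":[0,0,0]}

```text
t: 21.25
tcp_pos: [0.6278, 0.2039, 0.0177]
tcp_rot: [180.0, 0.3, 11.8]
contact_force: [-18.2, -3.5, 20.5]
gripper_width: 0.0136
finger_force: 30.0
```

Call:
move_arm:
  rows:
    - {"hand":-1,"xyz":[0.6,0,0],"angular":[0,0,0]}
    - {"hand":-1,"xyz":[0.6,0,0],"angular":[0,0,0]}
    - {"hand":-1,"xyz":[0.6,0,0],"angular":[0,0,0]}
    - {"hand":-1,"xyz":[0.6,0,0],"angular":[0,0,0]}

```text
t: 21.65
tcp_pos: [0.628, 0.2039, 0.0177]
tcp_rot: [180.0, 0.4, 11.8]
contact_force: [-19.3, -5.9, 22.2]
gripper_width: 0.0137
finger_force: 30.0
```

```bash
python3 - <<'E'
from h import *
rel(); o=telemetry.get_obs(); print(o['torque'].round(2)); lid()
for n in('side','top'):
    im,P=cloud(n); p=P.reshape(-1,3); c=im.reshape(-1,3).astype(int)
    th=np.radians(11.8); d=np.array([np.cos(th),np.sin(th)]); l=np.array([-d[1],d[0]]); M=np.array([.6265,.203])
    a=(p[:,:2]-M)@d*1000;b=(p[:,:2]-M)@l*1000;z=p[:,2]*1000
    for lo,hi in((13,40),(40,70),(70,95)):
        k=(z>lo)&(z<hi)&(a>-45)&(a<44)&(abs(b)<9)
        if k.sum()>4: print(n,lo,k.sum(),'a',np.percentile(a[k],[2,98]).round(1),'z',np.percentile(z[k],[5,50,98]).round(1))
    s=c.max(1)-c.min(1); m=(p[:,2]>-.02)&(p[:,2]<.1)&(p[:,0]>.42)&(p[:,0]<.54)&(abs(p[:,1]+.351)<.04)&(c.min(1)>110); print('trowel z',np.percentile(p[m,2],[5,50,95]).round(4))
E
```

```text
t 21.65 pos [0.628  0.2039 0.0177] rot [179.97   0.36  11.84] F [-19.3  -5.9  22.2] w 0.0137 ff 30.0
[-1.11  4.92 -0.04]
side 375 z max 207.0 [(100, np.float64(134.0), np.float64(136.0), np.float64(141.0)), (120, np.float64(137.0), np.float64(140.0), np.float64(143.0)), (140, np.float64(141.0), np.float64(144.0), np.float64(148.0)), (160, np.float64(144.0), np.float64(147.0), np.float64(151.0)), (180, np.float64(148.0), np.float64(152.0), np.float64(154.0)), (200, np.float64(152.0), np.float64(156.0), np.float64(162.0))]
top 315 z max 209.0 [(100, np.float64(133.0), np.float64(135.0), np.float64(137.0)), (120, np.float64(136.0), np.float64(140.0), np.float64(143.0)), (140, np.float64(137.0), np.float64(143.0), np.float64(147.0)), (160, np.float64(144.0), np.float64(146.0), np.float64(151.0)), (180, np.float64(148.0), np.float64(151.0), np.float64(161.0)), (200, np.float64(151.0), np.float64(155.0), np.float64(161.0))]
side 13 118 a [-40.5  41.7] z [13.8 25.4 36.2]
trowel z [-0.0008  0.0023  0.0058]
top 13 11 a [-40.5  -6.7] z [13.  17.9 30.5]
trowel z [-0.0021  0.0028  0.0082]
```

Call:
move_arm:
  rows:
    - {"hand":-1,"xyz":[0,0,-0.3],"angular":[0,0,0]}
    - {"hand":-1,"xyz":[0,0,-0.3],"angular":[0,0,0]}
    - {"hand":-1,"xyz":[0,0,-0.3],"angular":[0,0,0]}
    - {"hand":-1,"xyz":[0,0,-0.3],"angular":[0,0,0]}
    - {"hand":-1,"xyz":[0,0,-0.3],"angular":[0,0,0]}
    - {"hand":-1,"xyz":[0,0,-0.3],"angular":[0,0,0]}

```text
t: 22.45
tcp_pos: [0.6279, 0.2039, 0.0176]
tcp_rot: [180.0, 0.4, 11.8]
contact_force: [-18.2, -3.8, 18.3]
gripper_width: 0.0135
finger_force: 30.0
```

```bash
python3 - <<'E'
from h import *
im,P=cloud('side'); p=P.reshape(-1,3)
th=np.radians(11.8); d=np.array([np.cos(th),np.sin(th)]); l=np.array([-d[1],d[0]]); M=np.array([.6265,.203])
a=(p[:,:2]-M)@d*1000;b=(p[:,:2]-M)@l*1000;z=p[:,2]*1000
for lo in range(-45,46,6):
    k=(a>lo)&(a<lo+6)&(abs(b)<10)&(z>8)&(z<95)
    if k.sum()>3: print(lo+3,k.sum(),'z',z[k].min().round(1),z[k].max().round(1),'b',b[k].min().round(1),b[k].max().round(1))
E
```

```text
-42 11 z 10.5 14.8 b -9.1 9.1
-36 10 z 8.7 14.1 b -9.6 9.8
-30 23 z 8.6 35.5 b -8.4 9.8
-24 19 z 11.3 39.2 b -8.5 6.0
-18 18 z 11.9 36.6 b -8.4 3.9
-12 15 z 9.8 36.5 b -9.6 3.3
-6 8 z 9.5 29.3 b -9.1 -4.4
18 11 z 12.3 31.6 b -9.5 -3.7
24 10 z 11.4 31.3 b -9.1 -4.3
30 9 z 11.8 28.9 b -9.8 -3.4
36 12 z 8.4 29.6 b -9.8 -3.1
42 12 z 12.9 31.9 b -9.4 -4.3
48 6 z 16.3 33.8 b -9.3 -4.3
```

```bash
python3 - <<'E'
from h import *
th=np.radians(11.8); d=np.array([np.cos(th),np.sin(th)]); l=np.array([-d[1],d[0]]); M=np.array([.6265,.203])
Z=[]
for i in range(12):
    im,P=cloud('side'); Z.append(P)
P=np.nanmean(Z,0); p=P.reshape(-1,3); a=(p[:,:2]-M)@d*1000;b=(p[:,:2]-M)@l*1000;z=p[:,2]*1000
for lo in range(-39,0,4):
    k=(a>lo)&(a<lo+4)&(abs(b)<9)&(z>20)&(z<60)
    if k.sum()>1: print('stock',lo+2,sorted(zip(b[k].round(1),z[k].round(1))))
k=(abs(a)<70)&(b<-20)&(b>-50)&(z>5)&(z<20)&(a<35); A=np.c_[a[k],b[k],np.ones(k.sum())]; f=np.linalg.lstsq(A,z[k],rcond=None)[0]; print('plate z',f,'at stock toe',f@[-20,0,1])
rel()
E
```

```text
stock -33 [(np.float64(-6.1), np.float64(22.0)), (np.float64(-5.7), np.float64(25.9)), (np.float64(-5.3), np.float64(29.8)), (np.float64(-4.8), np.float64(33.7)), (np.float64(-1.8), np.float64(34.6)), (np.float64(3.1), np.float64(33.3)), (np.float64(5.9), np.float64(34.6))]
stock -29 [(np.float64(-6.6), np.float64(30.4)), (np.float64(-6.3), np.float64(26.1)), (np.float64(-6.2), np.float64(34.8)), (np.float64(-6.1), np.float64(30.2)), (np.float64(-5.8), np.float64(21.1)), (np.float64(-5.4), np.float64(24.6)), (np.float64(-5.3), np.float64(33.2)), (np.float64(-1.8), np.float64(33.6)), (np.float64(-1.5), np.float64(33.7)), (np.float64(1.5), np.float64(34.7)), (np.float64(5.4), np.float64(34.6))]
stock -25 [(np.float64(-6.0), np.float64(20.4)), (np.float64(-6.0), np.float64(29.2)), (np.float64(-5.7), np.float64(20.5)), (np.float64(-5.7), np.float64(24.4)), (np.float64(-5.4), np.float64(32.8)), (np.float64(-2.5), np.float64(33.9)), (np.float64(1.2), np.float64(34.1)), (np.float64(1.7), np.float64(34.0)), (np.float64(6.3), np.float64(33.1))]
stock -21 [(np.float64(-7.0), np.float64(29.8)),
[... 614 characters left out ...]
]
stock -13 [(np.float64(-6.7), np.float64(23.6)), (np.float64(-6.3), np.float64(31.9)), (np.float64(-5.5), np.float64(26.6)), (np.float64(-5.3), np.float64(35.1)), (np.float64(-1.6), np.float64(35.3)), (np.float64(-0.6), np.float64(34.6)), (np.float64(3.6), np.float64(33.8)), (np.float64(4.3), np.float64(33.5))]
stock -9 [(np.float64(-8.2), np.float64(33.1)), (np.float64(-6.8), np.float64(23.2)), (np.float64(-6.4), np.float64(31.5)), (np.float64(-5.8), np.float64(26.5)), (np.float64(7.2), np.float64(34.1))]
plate z [1.04186104e-03 8.06765317e-04 1.21862448e+01] at stock toe 12.165407551061406
t 23.1 pos [0.6279 0.2039 0.0177] rot [179.97   0.37  11.84] F [-18.9  -3.8  17.8] w 0.0136 ff 30.0
```

Stock top reads 34 mm along its length over a plate at 12 mm, so the square is flat on the plate, centred, and the hold is steady. Handing in.

```bash
python3 -c "
from rig import bot
print(bot.hand_in())"
```

```text
the job is handed in; nothing more can be done
None
```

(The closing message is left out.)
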